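# Fit the missing foot of a footstool with its spring buttons

### The arm

A 6-joint arm with a two-finger parallel gripper is mounted at the origin on the work surface. World frame = base frame: x ahead of the robot, y to its left, z up, the work surface at z = 0. Lengths are in mm, angles in degrees, forces in N, time in s.
With the tool pointing down it reaches from about 300 to 850 mm from the base axis. Payload 4.2 kg.
Tool frame: the origin (TCP) lies at the very end of the fingers, on their centre line; the grasp point (between the pads) lies 19 mm behind it; z points along the fingers, y is the direction in which the jaws open and shut (so a half turn about z gives the same grasp; the last joint's range is limited). The gripper opens to 91 mm and grips with 3 to 60 N. Pads are 32 mm wide; open, the fingers measure 118 mm over their backs; the gripper's body (76 mm by 178 mm) begins 60 mm behind the grasp point.
Start: joints at [-74.886, 18.312, 89.639, -0, 72.044, -1.146], TCP at [161.006, -552.015, 213.976] pointing down, gripper open.
Joint ranges: [-177.97, 177.97], [-48.28, 115.42], [12.27, 149.76], [-77.06, 257.06], [2.81, 150.46], [-146.56, 146.56]. Speed limits (degrees/s): [147.25, 147.25, 180, 180, 180, 180].

### API

Orientations are given as [roll, pitch, yaw] about the fixed x, y, z axes, in that order (R = Rz(yaw) Ry(pitch) Rx(roll)).
In Python, from workcell import env gives the robot as it stands. The module is installed in compiled form; this text tells all that it offers.
- The arm moves only by the tool arm_command, never from a script. Its argument "targets" is a list of rows, each a list of 5 numbers: the closure, from 0 (fully open) to 1 (shut), then the shift along the tool's x, y, z each as a share of 50 cm, from -1 to 1, then the turn about the tool's z as a share of pi/4 rad, from -1 to 1. A call has 1 to 8 rows; each row is the pose to reach, as a shift and turn from the pose measured when the call began, along the tool's axes at that moment; what a row does not reach only later rows make up. A row lasts 1/12 s, in which the tool goes at most 41.7 mm and 7.16 degrees, less where a joint would pass 70% of its speed; a pose out of reach is approached as far as the arm can. A call with a number of a shift or a turn outside -1 to 1 is refused whole. A call with a gripper value outside its range is refused whole. The fingers move at their own pace and stop on an object; "squeeze" is the grip in N (left out, the last holds). Time passes only in rows, so rows that repeat a pose let the fingers close. It gives the time, the measured TCP pose, the force and the opening at its end, in the units of the state.
- env.state(): the state, without advancing time (a new reading comes with each control period).
- env.grab_frame(name): name is "scene" or "top"; returns the picture (400x640x3 uint8, red, green, blue); there is no depth.
- env.camera_params(name): a dict with "camera_matrix" (3x3 intrinsics, pixels), "R" (3x3) and "t" (3): a world point X has camera coordinates R X + t. Camera axes: x right, y down, z forward; pixel columns grow to the right and rows downward; lengths in mm; the calibration is good to about 2 mm. A picture is of the moment at which its call begins. camera_params takes no time and is no camera call.
- env.job_done(): hands the job in, once; it reports no verdict.
The state is a dict: "time_s": time; "qpos": joint angles; "qvel": joint speeds; "effort": joint torques, N m; "ee_pos": TCP position; "ee_rot": TCP orientation; "force": force on the tool from outside, world axes, zero at the start; "torque": the same for the moment, N m; "gripper_width": finger opening in mm.
Only numpy, scipy, OpenCV 4.12 (cv2) and the standard library are available. Lean on these libraries where they do the work, as an engineer would, in place of code of your own. Each camera call takes 0.05 s, during which the arm holds its last target.

### The job

The footstool lying upside down on the shelf lacks one foot: slide the loose foot, bare tube end first, into the empty leg tube, squeezing its two orange spring buttons flush so that they slip in under the rim, then press it on down until both buttons pop out through the holes in the tube. Go gently (nowhere more than about 3 kg of push on foot or stool), leave the foot locked and free-standing, and leave the other things on the shelf where they are.

Things in the scene. Friction and masses are not known exactly. Their poses are not given: they have to be found in the camera images.
- stool: low green footstool upside down, firm on the shelf (cannot shift). Origin: centre of the seat's underside, on the shelf; z up, x and y along the sides of the square seat (240 x 240 x 20 mm). Square leg tubes (outside 31.4, inside 26.4 mm) point up at x, y = +-80 mm, sides parallel to the seat's. Three hold feet with black caps, tops 127 mm above the shelf; the one at x = -80, y = -80 is empty
- socket (a point): point on the empty tube's axis, 100 mm above the shelf, axes as the stool's. The tube was cut by hand: its open rim is 91 to 109 mm above the shelf, not told, so feel for it. Its +y and -y walls each have one hole 14 mm wide, 17 mm high, centred 22 mm below the rim, wherever that is. No stop inside (bore over 65 mm deep): only the buttons in the holes stop the foot
- foot_mid (a point): centre of the loose foot, 43 mm above its lower end. Foot: square aluminium tube 24 x 24 x 66 mm, a 20 mm black rubber cap of the same section on top (86 mm in all, about 0.15 kg), upright on the shelf, bare tube end down as it goes into the stool. z up, x and y square to its faces, an orange spring button on its +y and -y faces. Half a turn round it is alike
- button_a (a joint): orange button on the foot's +y face, 10 mm wide, 14 mm high, centred 37 mm above the foot's lower end, 6 mm proud (36 mm over both). 0 = out, 0.006 m = flush, 0.0066 = stop; spring 2.4 N when out, 6 N flush. Inside the tube it reads about 0.005, popped through the hole about 0. Square edges: not held in, it catches on the rim and blocks
- button_b (a joint): the same on the -y face. Fingertips squeezing only the upper half of both buttons leave the lower half free to slip inside the rim; with a few mm in, the tube's wall keeps them in and the fingers can let go and press on the cap. The pads grip the foot's faces once the buttons are flush
- bamboo_box: bamboo box 100 x 200 x 70 mm with a sliding lid; origin at the centre of its underside, z up; leave alone
- whistle: orange plastic whistle about 60 mm long, 22 mm high; origin at the centre of its underside, z up; leave alone
- bell: chrome bicycle bell, 56 mm across, 40 mm high; origin at the centre of its underside, z up; leave alone
- dish: blue ceramic dish, 110 mm across, 32 mm high; origin at the centre of its underside, z up; leave alone
- phone_stand: black hard silicone phone stand 85 x 75 mm, 100 mm high; origin at the centre of its underside, z up; leave alone
- plant_pot: terracotta pot 108 mm across, 95 mm high, with leaves up to about 170 mm; origin at the centre of its underside, z up; leave alone
Mind the look-alikes: they are no part of the job. Of the things that look like the part that bears foot_mid, the smaller one is meant.

How it is judged (in metres and radians):
On the way:
1. the foot is in the mouth of the empty tube with both buttons held in (x of foot_mid in the frame of socket between -0.004 and 0.004 m and y of foot_mid in the frame of socket between -0.004 and 0.004 m and z of foot_mid in the frame of socket between -0.013 and 0.02 m and value of joint each of button_a, button_b above 0.0035 m), for 0.1 s.
At the end, for the whole second after the job is handed in: The foot stands in the empty tube, within 4 mm of its axis sideways and upright to the tube within 0.08 rad, its centre 66 to 97 mm above the shelf (as deep as the tube's holes ask), both buttons out through the holes (each reads under 1.5 mm), released and at rest (x of foot_mid in the frame of socket between -0.004 and 0.004 m and y of foot_mid in the frame of socket between -0.004 and 0.004 m and z of foot_mid in the frame of socket between -0.034 and -0.003 m and angle between the z axis of stool and the z axis of foot_mid, either way round below 0.08 rad and value of joint each of button_a, button_b below 0.0015 m and linear speed of foot below 0.01 m/s and contact force between the fingers and stool below 0.1 N); the robot touches nothing.
It fails at once if foot and stool pressed together with more than 40 N (contact force between foot and stool above 40 N).
It fails at once if fingers press on the stool with more than 40 N (contact force between the fingers and stool above 40 N).
It fails at once if a bystander moved by more than 30 mm (distance of any of bamboo_box, whistle, bell, dish, phone_stand, plant_pot from where it was at the start of the episode above 0.03 m).
It also fails if it takes over 58 s, if anything falls off the work surface, if the arm or the gripper's body presses on something with over 40 N, if the wrist force passes 120 N, or if a joint passes its speed limit or range.

## Working session

There is one attempt and no reset: what is moved stays moved. The work goes in short steps, Python scripts to look and compute and a tool call to move; the robot and the scene stay as the last step left them, time stands still between calls to the robot, and variables do not carry over. Pictures are saved under pics/ and viewed, and the job is handed in when it is done.

Besides the shell and the picture viewer there is one more tool, called after "Request:" in YAML: its name, and indented under it one key for each argument. arm_command: Moves the arm, as the interface text tells. Shift numbers are shares of 50 cm and turn numbers shares of pi/4 rad, none past 1 either way. Its arguments: {"type":"object","properties":{"targets":{"type":"array"},"squeeze":{"type":"number"}},"required":["targets"]}

```bash
mkdir -p pics
python3 - <<'E'
from workcell import env
import cv2, numpy as np
for n in ("scene","top"):
    im=env.grab_frame(n); cv2.imwrite(f"pics/{n}0.png",im[:,:,::-1]); np.save(f"{n}0.npy",im)
    p=env.camera_params(n); print(n,np.round(p["camera_matrix"],1).tolist(),np.round(p["R"],3).tolist(),np.round(p["t"],1).tolist())
    R=np.array(p["R"]);print(-R.T@np.array(p["t"]))
print(env.state())
E
```

```text
scene [[394.8, 0.0, 322.9], [0.0, 394.8, 201.8], [0.0, 0.0, 1.0]] [[-0.65, 0.76, 0.012], [0.558, 0.488, -0.671], [-0.516, -0.43, -0.741]] [358.5, -211.4, 1473.2]
[1111.23901599  463.3579825   945.4546335 ]
top [[378.9, 0.0, 315.3], [0.0, 378.9, 190.2], [0.0, 0.0, 1.0]] [[-0.029, -0.999, -0.019], [-0.988, 0.032, -0.153], [0.153, 0.014, -0.988]] [-3.3, 518.5, 1266.3]
[ 318.00541957  -38.0763414  1330.33053677]
{'time_s': 0.1, 'qpos': array([-7.48878613e+01,  1.83463208e+01,  8.96980414e+01,  7.07317924e-04,
        7.20434882e+01, -1.14353471e+00]), 'qvel': array([ 0.05028631,  0.01767837, -0.15576865, -0.0068618 , -0.02685921,
        0.04190856]), 'effort': array([-6.03133376e-04, -4.13332951e+01, -2.32509828e+01,  7.28157163e-02,
        4.21554584e-02, -6.07580000e-05]), 'ee_pos': array([ 160.86915363, -551.58017211,  213.23027926]), 'ee_rot': array([-1.79912181e+02, -2.42563597e-03,  1.62554529e+01]), 'force': array([ 0.41952888, -0.04317845,  0.413386  ]), 'torque': array([-0.05303555,  0.01980411, -0.04067406]), 'gripper_width': 91.12564516195182}
```

View pics/scene0.png

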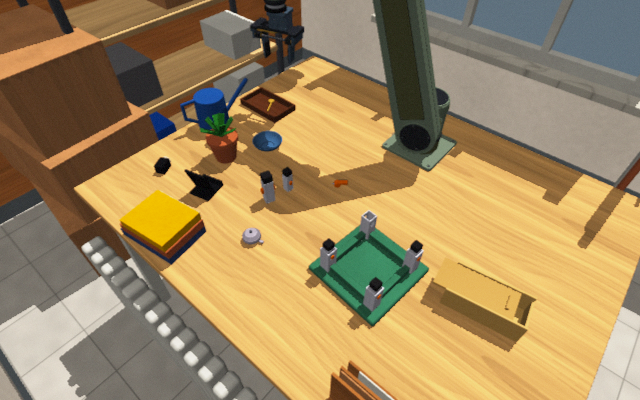

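View pics/top0.png

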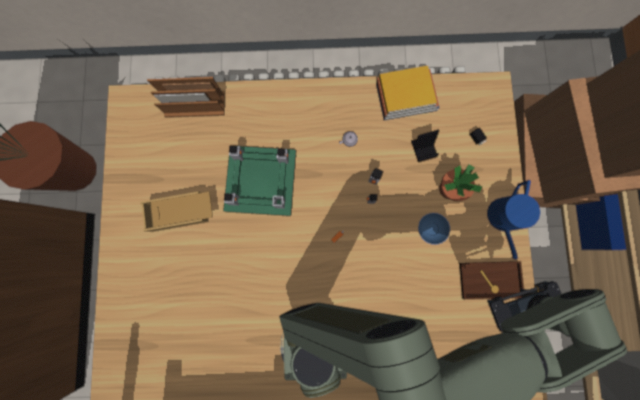

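The top view shows the stool at about (260,180), with two foot-like parts at (376,175) and (373,198). The scene view shows them at (267,187), which is larger, and (287,180), which is smaller. I'll zoom in on both.

Run:
```python
import cv2, numpy as np
s=np.load("scene0.npy")[:,:,::-1];t=np.load("top0.npy")[:,:,::-1]
cv2.imwrite("pics/z1.png",cv2.resize(s[200:330,300:440],None,fx=5,fy=4.6,interpolation=cv2.INTER_CUBIC)[:600])
cv2.imwrite("pics/z2.png",cv2.resize(s[155:215,245:325],None,fx=10,fy=10,interpolation=cv2.INTER_CUBIC))
a=cv2.resize(t[135:225,215:305],None,fx=6,fy=6,interpolation=cv2.INTER_CUBIC)
cv2.imwrite("pics/z3.png",a)
cv2.imwrite("pics/z4.png",cv2.resize(t[155:215,350:400],None,fx=10,fy=10,interpolation=cv2.INTER_CUBIC))
```

```text
(no output)
```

View pics/z1.png

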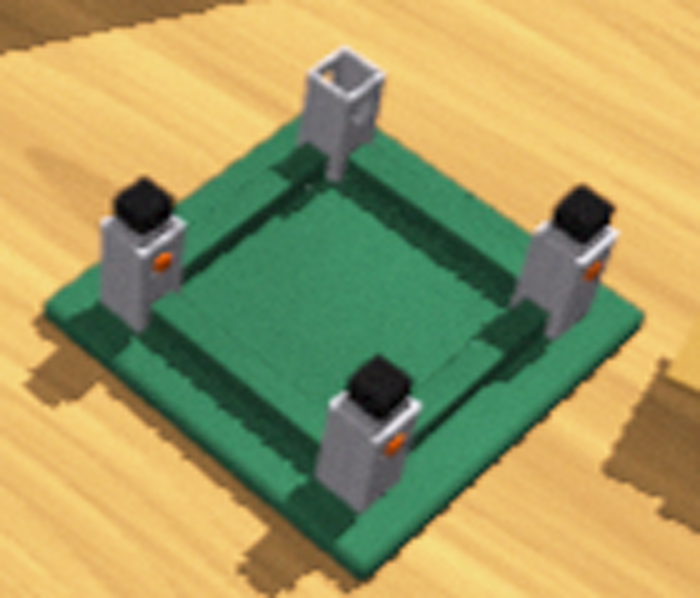

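View pics/z2.png

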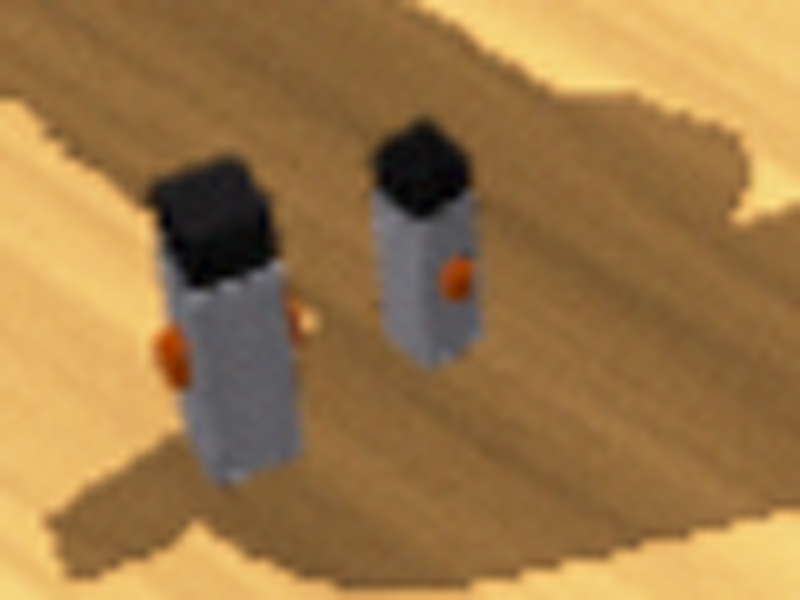

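View pics/z3.png

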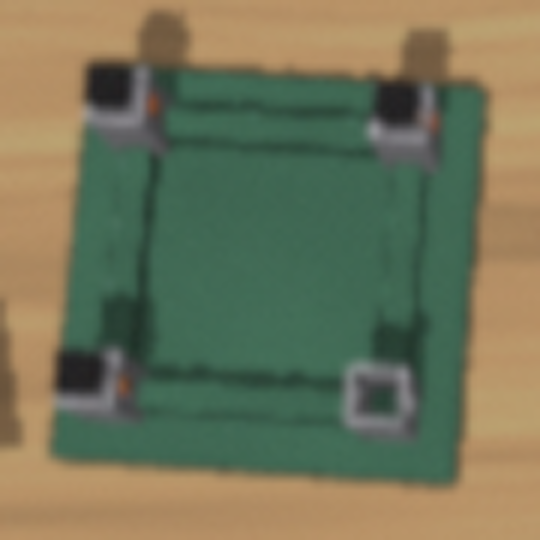

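View pics/z4.png

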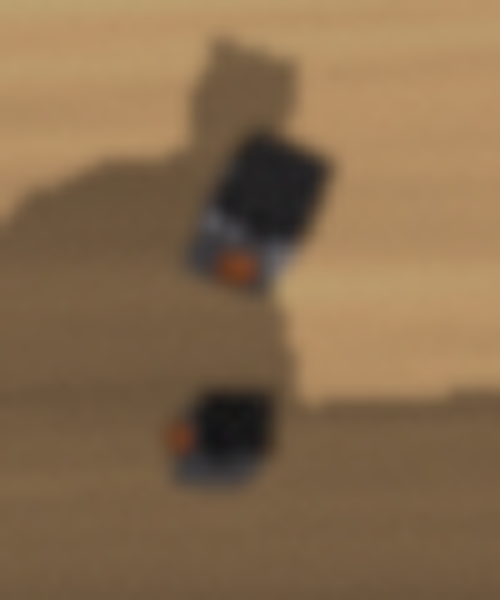

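Empty tube: scene (368,222), top (279,201). Its hole faces ±image-x in the top view. The target is the smaller foot, with its cap at about top (373,197) and a button facing image-left. Next I'll measure poses.

```bash
cat > h.py <<'E'
import numpy as np, cv2
from workcell import env
from scipy.spatial.transform import Rotation as Ro
P={n:{k:np.array(v,float) for k,v in env.camera_params(n).items() if k in("camera_matrix","R","t")} for n in("scene","top")}
def ray(n,uv):
    p=P[n];d=p["R"].T@np.linalg.solve(p["camera_matrix"],[uv[0],uv[1],1.]);return -p["R"].T@p["t"],d/np.linalg.norm(d)
def onz(n,uv,z):
    c,d=ray(n,uv);return c+d*(z-c[2])/d[2]
def tri(a,b):
    (c1,d1),(c2,d2)=ray("scene",a),ray("top",b)
    s=np.linalg.lstsq(np.c_[d1,-d2],c2-c1,rcond=None)[0]
    p,q=c1+s[0]*d1,c2+s[1]*d2;return (p+q)/2,np.linalg.norm(p-q)
def proj(n,X):
    p=P[n];x=p["camera_matrix"]@(p["R"]@np.asarray(X,float)+p["t"]);return x[:2]/x[2]
def goto(xyz,yaw=None):
    s=env.state();R=Ro.from_euler("xyz",s["ee_rot"],degrees=True)
    d=R.inv().apply(np.array(xyz)-s["ee_pos"])/500
    out=list(np.round(d,4))
    if yaw is not None:
        # tool z down: turn about tool z = -(yaw change)
        dy=(yaw-s["ee_rot"][2]+90)%180-90; out.append(round(-dy/45,4))
    return out
E
python3 - <<'E'
from h import *
for n in("scene","top"):
    im=np.load(n+"0.npy");hsv=cv2.cvtColor(im,cv2.COLOR_RGB2HSV)
    g=cv2.inRange(hsv,(60,90,40),(90,255,255))
    cs,_=cv2.findContours(g,cv2.RETR_EXTERNAL,cv2.CHAIN_APPROX_NONE)
    lab=[c for c in cs if cv2.contourArea(c)>1000]
    for c in lab: 
        h=cv2.convexHull(c);
        print(n,cv2.contourArea(c),cv2.boundingRect(c),cv2.approxPolyDP(h,4,True).reshape(-1,2).tolist())
    bl=cv2.inRange(hsv,(0,0,0),(180,255,45))
    nn,l,st,ce=cv2.connectedComponentsWithStats(bl)
    for i in range(1,nn):
        x,y,w,hh,a=st[i]
        if 15<a<400 and ((n=="scene" and 230<x<440 and 150<y<320) or (n=="top" and 215<x<400 and 135<y<225)):
            print(n,"black",st[i].tolist(),ce[i].round(2),cv2.minAreaRect(np.argwhere(l==i)[:,::-1].astype(np.float32)))
    o=cv2.inRange(hsv,(3,170,120),(14,255,255))
    nn,l,st,ce=cv2.connectedComponentsWithStats(o)
    for i in range(1,nn):
        if st[i,4]>3:print(n,"orange",st[i].tolist(),ce[i].round(2))
E
```

```text
scene 5612.5 (310, 226, 118, 100) [[359, 226], [376, 229], [427, 268], [372, 325], [310, 269]]
scene black [283, 168, 9, 9, 57] [286.82 171.79] ((286.75, 171.75001525878906), (7.77817440032959, 7.071067810058594), 45.0)
scene black [260, 172, 12, 12, 105] [266.03 177.1 ] ((266.3000183105469, 176.89999389648438), (10.75174331665039, 10.11928653717041), 71.56504821777344)
scene black [323, 240, 11, 11, 84] [328.23 244.82] ((328.4000244140625, 244.80001831054688), (8.9442720413208, 9.838699340820312), 63.43495178222656)
scene black [411, 241, 11, 12, 83] [416.1  246.64] ((416.25006103515625, 246.75003051757812), (8.485280990600586, 9.192388534545898), 45.0)
scene black [370, 278, 12, 13, 105] [375.38 284.08] ((375.2195129394531, 283.9756164550781), (10.30746841430664, 10.619816780090332), 38.65980911254883)
scene orange [227, 127, 5, 4, 9] [228.78 128.44]
scene orange [226, 130, 12, 12, 90] [232.01 136.04]
scene orange [206, 134, 6, 3, 17] [208.41 134.94]
scene orange [219, 141, 10, 6, 32] [222.91 143.5 ]
scene orange [334, 179, 14, 9, 83] [339.9  182.54]
scene orange [289, 181, 3, 3, 7
[... 438 characters left out ...]
, 33, 27, 146] [348.02 386.9 ]
scene orange [373, 380, 24, 20, 32] [385.62 390.56]
top 3390.0 (225, 148, 70, 66) [[230, 158], [243, 148], [293, 151], [289, 213], [225, 209]]
top black [230, 147, 6, 5, 27] [232.78 149.04] ((232.5, 149.0), (4.0, 5.0), 90.0)
top black [278, 149, 6, 6, 29] [280.52 151.76] ((280.5, 151.5), (5.0, 5.0), 90.0)
top black [372, 169, 9, 10, 60] [376.32 173.68] ((376.3000183105469, 173.90000915527344), (7.602630138397217, 8.497057914733887), 26.56505012512207)
top black [225, 194, 7, 6, 33] [228.   196.67] ((228.0, 196.5), (5.0, 6.0), 90.0)
top black [370, 195, 7, 6, 38] [372.71 197.32] ((373.0, 197.5), (5.0, 6.0), 90.0)
top orange [332, 232, 10, 10, 40] [336.7  236.45]
```

```bash
cat >> h.py <<'E'
def blob(im,lo,hi,uv,r=9,fx=6):
    u,v=int(uv[0]),int(uv[1]);c=im[v-r:v+r+1,u-r:u+r+1]
    b=cv2.resize(c,None,fx=fx,fy=fx,interpolation=cv2.INTER_CUBIC)
    m=cv2.inRange(cv2.cvtColor(b,cv2.COLOR_RGB2HSV),lo,hi)
    n,l,st,ce=cv2.connectedComponentsWithStats(m)
    i=1+np.argmax(st[1:,4]);return (ce[i]+.5)/fx-.5+[u-r,v-r],st[i,4]/fx**2
E
python3 - <<'E'
from h import *
S={"A":(328,244),"B":(416,246),"C":(375,284),"F":(287,171),"L":(266,177)}
T={"A":(280,151),"B":(228,196),"C":(232,149),"F":(372,197),"L":(376,173)}
s=np.load("scene0.npy");t=np.load("top0.npy");W={}
for thr in(45,60):
  for k in S:
    a,na=blob(s,(0,0,0),(180,255,thr),S[k]);b,nb=blob(t,(0,0,0),(180,255,thr),T[k])
    z=dict(F=76,L=100).get(k,117)
    print(thr,k,a.round(2),round(na),b.round(2),round(nb),"onz",onz("scene",a,z).round(1),onz("top",b,z).round(1),"tri",tri(a,b)[0].round(1),round(tri(a,b)[1],1))
# orange button
print("btn",blob(s,(2,120,90),(16,255,255),(290,182),5),blob(t,(2,100,70),(16,255,255),(368,198),4))
E
```

```text
45 A [328.3  244.79] 84 [280.65 151.69] 29 onz [638.8  91.  117. ] [638.2  90.  117. ] tri [638.3  90.3 116. ] 0.5
45 B [416.02 246.54] 83 [227.89 196.51] 31 onz [494.6 265.1 117. ] [494.5 263.9 117. ] tri [494.3 264.5 116.3] 1.0
45 C [375.37 284.11] 106 [232.84 148.89] 30 onz [653.3 249.8 117. ] [653.1 248.4 117. ] tri [653.1 249.1 116.1] 1.1
45 F [286.71 171.74] 59 [372.63 197.33] 40 onz [ 483.3 -211.2   76. ] [ 482.2 -210.    76. ] tri [ 482.7 -210.7   75.7] 1.6
45 L [266.04 177.08] 104 [376.38 173.66] 60 onz [ 559.3 -223.6  100. ] [ 557.3 -223.2  100. ] tri [ 558.1 -224.    98.7] 1.5
60 A [328.3  244.81] 90 [280.6  151.66] 41 onz [638.8  91.  117. ] [638.3  90.2 117. ] tri [638.4  90.5 116.1] 0.4
60 B [415.98 246.54] 90 [227.93 196.47] 43 onz [494.6 265.1 117. ] [494.6 263.7 117. ] tri [494.4 264.4 116.3] 1.1
60 C [375.36 284.08] 115 [232.86 148.92] 40 onz [653.2 249.8 117. ] [653.1 248.3 117. ] tri [653.  249.  116.1] 1.1
60 F [286.69 171.74] 65 [372.52 197.64] 55 onz [ 483.4 -211.3   76. ] [ 481.2 -209.6   76. ] tri [ 482.1 -210.8   75.1] 2.7
60 L [266.02 177.02] 112 [376.28 173.72] 77 onz [ 559.1 -223.8  100. ] [ 557.1 -222.8  100. ] tri [ 558.  -223.8   98.9] 2.0
btn (array([292.17234469, 182.17651971]), np.float64(27.72222222222222)) (array([365.87867647, 197.66053922]), np.float64(37.77777777777778))
```

Run:
```python
from h import *
s=np.load("scene0.npy");t=np.load("top0.npy")
def wc(im,u0,u1,v0,v1):
    c=im[v0:v1,u0:u1].astype(float); w=np.clip(c[:,:,0]-c[:,:,2]-45,0,None)*(c[:,:,0]>1.5*c[:,:,1])
    print(w.round().astype(int)); v,u=np.mgrid[v0:v1,u0:u1]; return np.array([(u*w).sum(),(v*w).sum()])/w.sum()
a=wc(s,287,295,178,188);b=wc(t,364,373,194,204)
print(a,b,onz("scene",a,37),onz("top",b,37),tri(a,b))
f=np.array([482.8,-210.6])
for q in(onz("scene",a,37),onz("top",b,37),tri(a,b)[0]):
    d=q[:2]-f;print(d,np.degrees(np.arctan2(-d[0],d[1])))
# vertical edge lines of foot / cap in top view
for n,im,uv in(("scene",s,(287,171)),("top",t,(372,197))):
    b=cv2.resize(im[uv[1]-9:uv[1]+10,uv[0]-9:uv[0]+10],None,fx=6,fy=6,interpolation=cv2.INTER_CUBIC)
    m=cv2.inRange(cv2.cvtColor(b,cv2.COLOR_RGB2HSV),(0,0,0),(180,255,45))
    c=max(cv2.findContours(m,0,1)[0],key=cv2.contourArea)
    ap=cv2.approxPolyDP(cv2.convexHull(c),3,True).reshape(-1,2)/6+np.array(uv)-9
    print(n,ap.round(1).tolist(),[onz(n,q,86)[:2].round(0).tolist() for q in ap],cv2.minAreaRect(c))
```

```text
[[ 0  0  0  0  0  0  0  0]
 [ 0  0  0  0  0  0  0  0]
 [ 0  0  0  0  0  0  0  0]
 [ 0  0 14 79 92  0  0  0]
 [ 0  0 59 98 94  0  0  0]
 [ 0  0 53 83 63  0  0  0]
 [ 0  0 22 70 31  0  0  0]
 [ 0  0  0  0  0  0  0  0]
 [ 0  0  0  0  0  0  0  0]
 [ 0  0  0  0  0  0  0  0]]
[[ 0  0  0  0  0  0  0  0  0]
 [ 0  0  0  0  0  0  0  0  0]
 [ 0  0  0  0  0  0  0  0  0]
 [ 0  0  0  0  0  0  0  0  0]
 [ 0  0  0 21 17  0  0  0  0]
 [ 0  0  0 15 10  0  0  0  0]
 [ 0  0  0  0  0  0  0  0  0]
 [ 0  0  0  0  0  0  0  0  0]
 [ 0  0  0  0  0  0  0  0  0]
 [ 0  0  0  0  0  0  0  0  0]]
[290.17414248 182.34300792] [367.42857143 198.3968254 ] [ 483.64215108 -198.35539097   37.        ] [ 484.17700895 -197.35796958   37.        ] (array([ 484.19790476, -197.43317949,   37.96536085]), np.float64(0.4771845213380226))
[ 0.84215108 12.24460903] -3.93445278783211
[ 1.37700895 13.24203042] -5.93672172648683
[ 1.39790476 13.16682051] -6.060318606792988
scene [[287.5, 167.5], [291.2, 170.7], [291.7, 173.3], [288.7, 176.2], [286.7, 176.7], [283.2, 173.8], [282.7, 171.0], [283.8, 169.3]] [[475.0, -215.0], [478.0, -196.0], [486.0, -187.0], [501.0, -185.0], [507.0, -188.0], [505.0, -205.0], [497.0, -215.0], [489.0, -218.0]] ((54.50000762939453, 61.000003814697266), (51.61879348754883, 47.37614822387695), 45.0)
top [[376.0, 195.0], [376.5, 196.8], [375.8, 199.8], [372.3, 201.3], [370.8, 201.0], [370.0, 200.2], [369.8, 196.0], [371.2, 194.7]] [[488.0, -220.0], [482.0, -221.0], [472.0, -219.0], [468.0, -207.0], [469.0, -202.0], [472.0, -199.0], [486.0, -200.0], [490.0, -204.0]] ((60.5, 60.0), (40.0, 41.0), 90.0)
```

Run:
```python
from h import *
print(goto((482.8,-210.6,130),-5.5))
for uv in((283.5,188.5),(288.5,191.8),(293.2,188.5)):print(onz("scene",uv,0).round(1))
for n,uv in(("top",(444,233)),("top",(455,185)),("top",(425,145))):print(onz(n,uv,20).round(0))
```

```text
[np.float64(0.809), np.float64(-0.4742), np.float64(0.1672), np.float64(0.4835)]
[ 493.6 -222.     0. ]
[ 493.6 -199.     0. ]
[ 472.4 -197.7    0. ]
[ 359. -454.   20.]
[ 524. -506.   20.]
[ 671. -413.   20.]
```

Request:
arm_command:
  targets:
    - [0,0.809,-0.474,0.12,0.45]
    - [0,0.809,-0.474,0.12,0.45]
    - [0,0.809,-0.474,0.12,0.45]
    - [0,0.809,-0.474,0.12,0.45]
    - [0,0.809,-0.474,0.12,0.45]
    - [0,0.809,-0.474,0.12,0.45]
    - [0,0.809,-0.474,0.12,0.45]
    - [0,0.809,-0.474,0.12,0.45]
  squeeze: 25

```text
time_s: 0.77
ee_pos: [386.2, -312.2, 171.4]
ee_rot: [-179.9, 0.0, -4.0]
force: [0.3, -0.4, 0.2]
gripper_width: 91.4
```

Run:
```python
from h import *
print(goto((482.8,-210.4,120),-4))
```

```text
[np.float64(0.1786), np.float64(-0.2164), np.float64(0.1031), np.float64(-0.0001)]
```

Request:
arm_command:
  targets:
    - [0,0.179,-0.216,0.1,0]
    - [0,0.179,-0.216,0.1,0]
    - [0,0.179,-0.216,0.1,0]
    - [0,0.179,-0.216,0.1,0]
    - [0,0.179,-0.216,0.1,0]
    - [0,0.179,-0.216,0.1,0]

```text
time_s: 1.27
ee_pos: [483.0, -209.5, 120.6]
ee_rot: [-179.9, 0.2, -3.8]
force: [-0.8, -0.3, 0.5]
gripper_width: 90.9
```

Run:
```python
from h import *
for n in("scene","top"):
    im=env.grab_frame(n);np.save(n+"1.npy",im)
c=np.load("scene1.npy")[110:230,220:340,::-1];d=np.load("top1.npy")[130:250,310:430,::-1]
cv2.imwrite("pics/g1.png",np.hstack([cv2.resize(c,(400,400)),cv2.resize(d,(400,400))]))
print(env.state()["ee_pos"],goto((482.8,-210.4,39),-4))
```

```text
[ 482.56033201 -211.09679439  121.59411522] [np.float64(0.0006), np.float64(-0.0012), np.float64(0.1652), np.float64(-0.0003)]
```

View pics/g1.png

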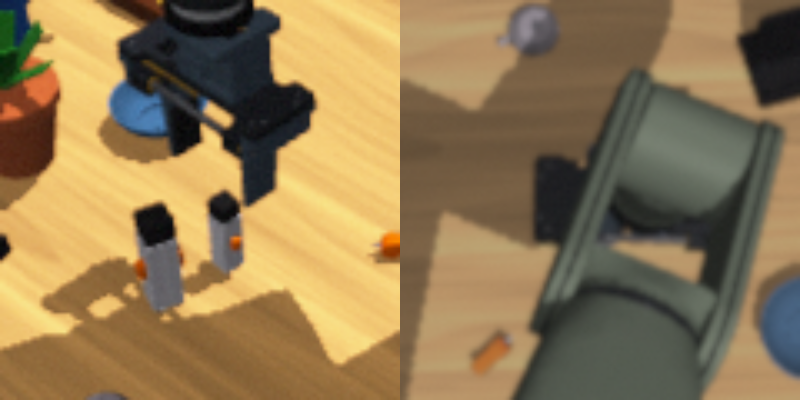

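The scene view shows the open gripper above the small foot at (225,230) in the zoom, with the fingers on either side of its buttons. The big foot is clear of it.

Request:
arm_command:
  targets:
    - [0,0,0,0.06,0]
    - [0,0,0,0.11,0]
    - [0,0,0,0.14,0]
    - [0,0,0,0.155,0]
    - [0,0,0,0.155,0]
    - [0,0,0,0.155,0]

```text
time_s: 1.87
ee_pos: [482.5, -211.9, 44.8]
ee_rot: [-179.9, 0.0, -4.1]
force: [0.2, -0.7, 1.1]
gripper_width: 91.5
```

Run:
```python
from h import *
s=env.state();print(s["ee_pos"],s["force"],goto((482.8,-210.4,39),-4))
```

```text
[ 482.51381954 -211.93857909   44.78181614] [ 0.23363095 -0.69795544  1.08770673] [np.float64(0.0004), np.float64(-0.0031), np.float64(0.0116), np.float64(-0.002)]
```

Request:
arm_command:
  targets:
    - [0,0,-0.002,0.0115,0]
    - [0,0,-0.002,0.0115,0]
    - [0,0,-0.002,0.0115,0]

```text
time_s: 2.12
ee_pos: [482.9, -211.2, 39.7]
ee_rot: [-180.0, -0.0, -4.1]
force: [-0.3, 0.3, 0.3]
gripper_width: 91.6
```

Request:
arm_command:
  targets:
    - [0,0,0,0,0]

```text
time_s: 2.2
ee_pos: [483.1, -211.3, 40.1]
ee_rot: [-180.0, -0.1, -4.1]
force: [-0.1, 0.7, 0.1]
gripper_width: 91.0
```

Request:
arm_command:
  targets:
    - [0,0,0,0,0]

```text
time_s: 2.28
ee_pos: [483.4, -211.4, 40.6]
ee_rot: [180.0, -0.1, -4.1]
force: [-0.2, -0.3, -0.7]
gripper_width: 90.8
```

Request:
arm_command:
  targets:
    - [0,-0.001,0,0.003,0]
    - [0.3,-0.001,-0.001,0.003,0]
    - [0.5,-0.001,-0.001,0.003,0]
    - [0.6,-0.001,-0.001,0.003,0]
    - [0.7,-0.001,-0.001,0.003,0]
    - [0.8,-0.001,-0.001,0.003,0]
    - [0.8,-0.001,-0.001,0.003,0]
    - [0.8,-0.001,-0.001,0.003,0]

```text
time_s: 2.95
ee_pos: [483.0, -210.9, 39.1]
ee_rot: [180.0, -0.1, -4.1]
force: [0.9, 0.6, -0.3]
gripper_width: 47.6
```

Run:
```python
from h import *
im=env.grab_frame("scene");c=im[120:210,230:330,::-1]
cv2.imwrite("pics/g2.png",cv2.resize(c,(660,594),interpolation=cv2.INTER_CUBIC))
s=env.state();print(s)
```

```text
{'time_s': 3.0, 'qpos': array([-2.48602948e+01,  2.40862438e+01,  1.09518393e+02,  5.77066346e-02,
        4.62658920e+01,  6.91866252e+01]), 'qvel': array([0.09278354, 0.07541537, 0.00204159, 0.04611606, 0.00444948,
       0.07597412]), 'effort': array([ 2.64015500e-03, -4.04797840e+01, -1.70870769e+01,  4.66124865e-02,
       -6.85650576e-02,  2.73756368e-04]), 'ee_pos': array([ 482.97196701, -210.83775167,   39.068703  ]), 'ee_rot': array([ 1.79993060e+02, -1.35856392e-01, -4.08675804e+00]), 'force': array([0.4416519 , 0.16828375, 0.43310006]), 'torque': array([ 0.00670728,  0.01077567, -0.00018908]), 'gripper_width': 43.2423128859513}
```

View pics/g2.png

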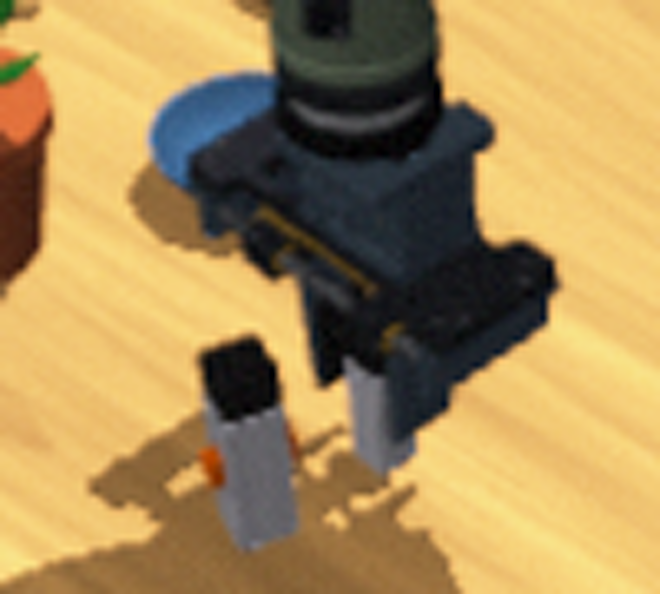

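The fingers straddle the small foot and are still closing, at about 43 mm. I'll keep closing.

Request:
arm_command:
  targets:
    - [0.8,0,0,0,0]
    - [0.8,0,0,0,0]
    - [0.8,0,0,0,0]
    - [0.85,0,0,0,0]
    - [0.9,0,0,0,0]
    - [1,0,0,0,0]
    - [1,0,0,0,0]
    - [1,0,0,0,0]

```text
time_s: 3.67
ee_pos: [483.0, -210.9, 39.1]
ee_rot: [180.0, -0.1, -4.1]
force: [-0.1, -0.4, 1.1]
gripper_width: 24.2
```

Run:
```python
from h import *
im=env.grab_frame("scene");c=im[120:210,230:330,::-1]
cv2.imwrite("pics/g3.png",cv2.resize(c,(660,594),interpolation=cv2.INTER_CUBIC))
s=env.state();print(s["ee_pos"],s["ee_rot"],s["force"],s["gripper_width"])
```

```text
[ 482.96214669 -210.8434648    39.06273982] [ 1.79992004e+02 -1.35602941e-01 -4.08675945e+00] [ 0.17461999 -0.22846415  0.09175609] 23.93052704457911
```

View pics/g3.png

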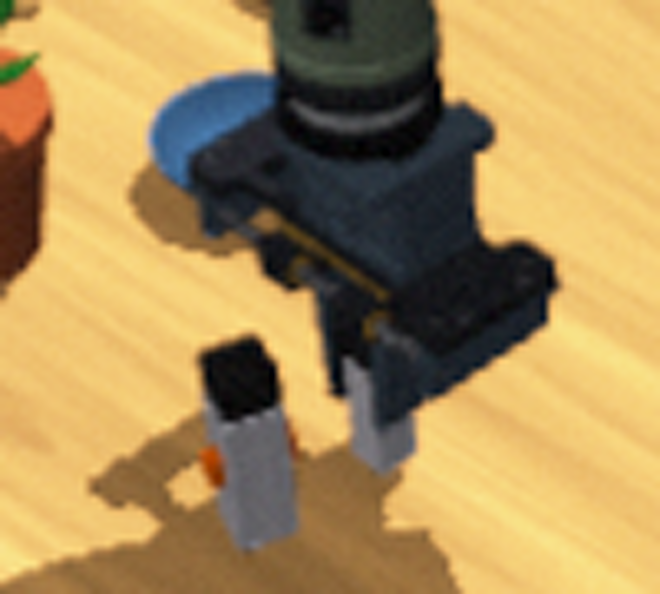

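The grip is at 24 mm, so the buttons are flush. Lift and carry.

Request:
arm_command:
  targets:
    - [1,0,0,-0.03,0]
    - [1,0,0,-0.07,0]
    - [1,0,0,-0.12,0]
    - [1,0,0,-0.18,0]
    - [1,0,0,-0.24,0]
    - [1,0,0,-0.27,0]
    - [1,0,0,-0.27,0]

```text
time_s: 4.3
ee_pos: [484.7, -211.8, 177.8]
ee_rot: [179.8, -0.6, -4.1]
force: [0.7, -0.8, -2.0]
gripper_width: 24.0
```

Run:
```python
from h import *
s=env.state();print(s["ee_pos"],s["force"],s["gripper_width"],goto((479.9,105.8,175),-5.4))
```

```text
[ 484.68339067 -211.7579234   177.75644217] [ 0.67790181 -0.77590973 -2.02691935] 23.962340275611776 [np.float64(-0.0549), np.float64(-0.6328), np.float64(0.0031), np.float64(0.0291)]
```

Request:
arm_command:
  targets:
    - [1,-0.005,-0.06,0,0]
    - [1,-0.01,-0.13,0,0]
    - [1,-0.02,-0.21,0,0.01]
    - [1,-0.03,-0.29,0,0.01]
    - [1,-0.03,-0.37,0,0.02]
    - [1,-0.04,-0.45,0,0.02]
    - [1,-0.05,-0.53,0,0.03]
    - [1,-0.055,-0.59,0,0.03]

```text
time_s: 4.97
ee_pos: [476.4, 87.1, 174.8]
ee_rot: [179.8, -0.4, -5.4]
force: [0.0, -0.9, -1.3]
gripper_width: 24.0
```

Run:
```python
from h import *
s=env.state();print(s["ee_pos"],s["force"],s["gripper_width"],goto((479.9,105.8,175),-5.4))
```

```text
[476.41475096  87.05301214 174.8367144 ] [ 0.03304477 -0.91958687 -1.27744668] 24.025534464996216 [np.float64(0.0034), np.float64(-0.038), np.float64(-0.0004), np.float64(0.0003)]
```

Request:
arm_command:
  targets:
    - [1,0.003,-0.025,0,0]
    - [1,0.0034,-0.038,0,0]
    - [1,0.0034,-0.038,0,0]
    - [1,0.0034,-0.038,0,0]
    - [1,0.0034,-0.038,0,0]

```text
time_s: 5.38
ee_pos: [479.6, 104.6, 174.3]
ee_rot: [179.8, -0.3, -5.5]
force: [0.1, -0.0, -0.6]
gripper_width: 24.2
```

Run:
```python
from h import *
for n in("scene","top"):
    im=env.grab_frame(n);np.save(n+"2.npy",im)
c=np.load("scene2.npy")[150:240,320:420,::-1];d=np.load("top2.npy")[150:250,230:330,::-1]
cv2.imwrite("pics/g4.png",np.hstack([cv2.resize(c,(440,400),interpolation=cv2.INTER_CUBIC),cv2.resize(d,(350,400))]))
s=env.state();print(s["ee_pos"],s["ee_rot"],s["force"],s["gripper_width"],goto((479.9,105.8,145),-5.4))
```

```text
[479.83832163 104.59990863 174.62803124] [179.81884012  -0.34344697  -5.4860701 ] [ 0.31649202 -0.24722005 -1.84388769] 23.77988923927637 [np.float64(-0.0005), np.float64(-0.0026), np.float64(0.0592), np.float64(-0.0019)]
```

View pics/g4.png

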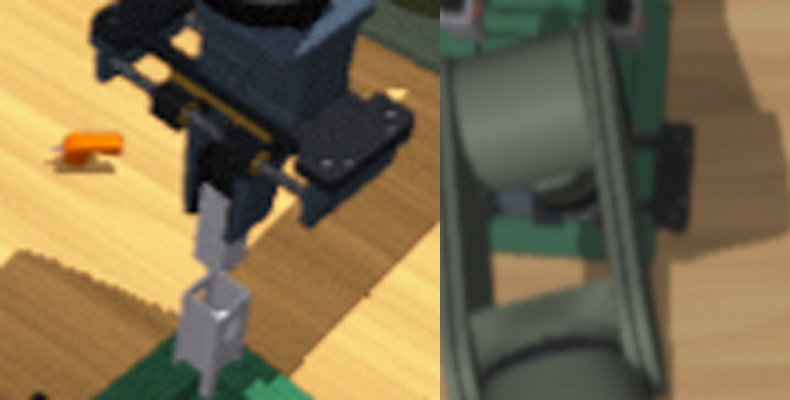

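The gripper holds the foot right above the empty tube's mouth at zoom (213,295). I'll estimate the rim height from the first images.

Run:
```python
from h import *
s=np.load("scene0.npy");t=np.load("top0.npy")
def rim(im,u0,u1,v0,v1,fx=8,thr=150):
    b=cv2.resize(im[v0:v1,u0:u1],None,fx=fx,fy=fx,interpolation=cv2.INTER_CUBIC)
    h=cv2.cvtColor(b,cv2.COLOR_RGB2HSV);m=cv2.inRange(h,(0,0,thr),(180,45,255))
    n,l,st,ce=cv2.connectedComponentsWithStats(m);i=1+np.argmax(st[1:,4])
    q=cv2.convexHull(np.argwhere(l==i)[:,::-1].astype(np.float32));M=cv2.moments(q)
    c=np.array([M["m10"],M["m01"]])/M["m00"]
    ap=(cv2.approxPolyDP(q,6,True).reshape(-1,2)+.5)/fx-.5+[u0,v0]
    return (c+.5)/fx-.5+[u0,v0],ap
for thr in(150,165,180):
    a,pa=rim(s,358,382,206,230,thr=thr);print(thr,a,pa.round(1).tolist(),[onz("scene",a,z)[:2].round(1).tolist() for z in(94,98,102,106)])
for thr in(130,150,170):
    b,pb=rim(t,270,288,192,212,thr=thr);print(b,pb.round(1).tolist(),[onz("top",b,z)[:2].round(1).tolist() for z in(94,98,102,106)])
    print(tri(a,b))
```

```text
150 [368.81562019 215.73323963] [[376.2, 215.8], [376.1, 216.9], [369.3, 221.4], [361.4, 216.7], [362.1, 214.7], [368.4, 209.8]] [[473.2, 102.2], [476.2, 103.9], [479.2, 105.6], [482.2, 107.3]]
165 [368.8497379  215.58700806] [[376.2, 215.8], [369.9, 221.1], [361.4, 216.3], [364.8, 212.1], [368.4, 209.8]] [[472.7, 102.0], [475.7, 103.7], [478.7, 105.4], [481.7, 107.1]]
180 [368.69203672 215.06741509] [[376.2, 216.6], [367.2, 219.8], [361.6, 215.2], [368.8, 209.8], [375.9, 215.2]] [[471.5, 100.5], [474.5, 102.2], [477.5, 103.9], [480.5, 105.6]]
[273.68758527 202.93425989] [[275.7, 205.1], [272.8, 204.7], [273.1, 199.4]] [[471.6, 118.1], [471.1, 117.6], [470.6, 117.1], [470.1, 116.6]]
(array([474.34583761, 110.62437999, 103.39067292]), np.float64(14.77805682492915))Traceback (most recent call last):
  File "<stdin>", line 14, in <module>
  File "<stdin>", line 6, in rim
    return _wrapfunc(a, 'argmax', axis=axis, out=out, **kwds)
    return bound(*args, **kwds)
ValueError: attempt to get argmax of an empty sequence
```

Rim estimate is about 103 mm. I'll go down to just above it and centre.

Request:
arm_command:
  targets:
    - [1,-0.0003,-0.0026,0.02,-0.002]
    - [1,-0.0003,-0.0026,0.045,-0.002]
    - [1,-0.0003,-0.0026,0.05,-0.002]
    - [1,-0.0003,-0.0026,0.05,-0.002]
    - [1,-0.0003,-0.0026,0.05,-0.002]

```text
time_s: 5.9
ee_pos: [480.0, 105.5, 149.5]
ee_rot: [179.8, -0.3, -5.4]
force: [-0.1, 0.5, -0.5]
gripper_width: 24.1
```

Run:
```python
from h import *
im=env.grab_frame("scene");c=im[180:240,330:410,::-1]
cv2.imwrite("pics/g5.png",cv2.resize(c,(800,600),interpolation=cv2.INTER_CUBIC))
s=env.state();print(s["ee_pos"],s["ee_rot"],s["force"],s["gripper_width"],goto((479.9,105.8,145),-5.4))
```

```text
[480.29298754 105.6914687  149.90584558] [179.83071994  -0.38164936  -5.41825842] [ 0.06701912 -0.35938315 -1.26422514] 23.903421246234643 [np.float64(-0.0009), np.float64(-0.0002), np.float64(0.0098), np.float64(-0.0004)]
```

View pics/g5.png

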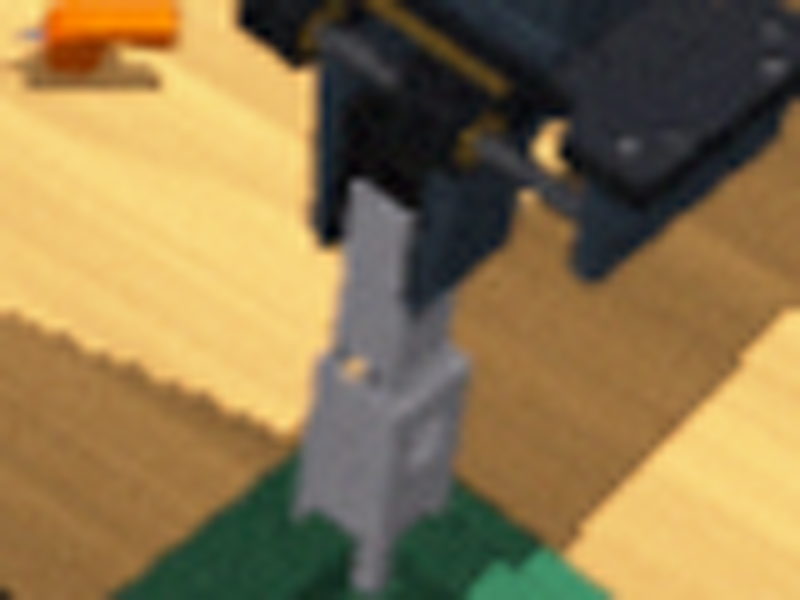

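The foot end is about 8 mm above the rim and looks centred in it (foot about 337–450, rim 322–470). Descend slowly, feeling for contact.

Request:
arm_command:
  targets:
    - [1,-0.0009,0,0.005,0]
    - [1,-0.0009,0,0.01,0]
    - [1,-0.0009,0,0.01,0]

```text
time_s: 6.2
ee_pos: [479.7, 105.7, 144.7]
ee_rot: [179.8, -0.4, -5.4]
force: [0.1, 0.2, -1.3]
gripper_width: 24.3
```

Request:
arm_command:
  targets:
    - [1,0,0,0.003,0]
    - [1,0,0,0.006,0]
    - [1,0,0,0.006,0]

```text
time_s: 6.45
ee_pos: [479.5, 105.7, 141.4]
ee_rot: [179.8, -0.3, -5.4]
force: [-0.0, 0.2, -1.2]
gripper_width: 23.9
```

Request:
arm_command:
  targets:
    - [1,0,0,0.003,0]
    - [1,0,0,0.006,0]
    - [1,0,0,0.006,0]

```text
time_s: 6.7
ee_pos: [479.3, 105.6, 138.0]
ee_rot: [179.8, -0.3, -5.4]
force: [0.9, 0.7, -1.4]
gripper_width: 23.7
```

Request:
arm_command:
  targets:
    - [1,0.001,-0.0003,0.004,0]
    - [1,0.001,-0.0003,0.007,0]
    - [1,0.001,-0.0003,0.007,0]

```text
time_s: 6.95
ee_pos: [479.4, 105.6, 133.9]
ee_rot: [179.8, -0.2, -5.4]
force: [-0.7, 0.3, -2.1]
gripper_width: 24.0
```

Request:
arm_command:
  targets:
    - [1,0.0004,0,0.004,0]
    - [1,0.0004,0,0.008,0]
    - [1,0.0004,0,0.008,0]

```text
time_s: 7.2
ee_pos: [479.4, 105.6, 129.4]
ee_rot: [179.8, -0.2, -5.4]
force: [-2.0, 0.7, -1.8]
gripper_width: 24.0
```

Request:
arm_command:
  targets:
    - [1,0.0004,0,0.004,0]
    - [1,0.0004,0,0.008,0]
    - [1,0.0004,0,0.008,0]

```text
time_s: 7.45
ee_pos: [479.4, 105.5, 124.9]
ee_rot: [179.8, -0.2, -5.4]
force: [-0.9, 0.7, -0.8]
gripper_width: 23.7
```

The foot end is already about 15 mm inside the tube with no resistance. Continue to the buttons.

Request:
arm_command:
  targets:
    - [1,0,0,0.004,0]
    - [1,0,0,0.008,0]
    - [1,0,0,0.012,0]
    - [1,0,0,0.012,0]

```text
time_s: 7.78
ee_pos: [479.4, 105.4, 118.5]
ee_rot: [179.8, -0.2, -5.4]
force: [-1.0, -0.3, -1.6]
gripper_width: 23.7
```

Request:
arm_command:
  targets:
    - [1,0,0,0.003,0]
    - [1,0,0,0.006,0]
    - [1,0,0,0.006,0]

```text
time_s: 8.03
ee_pos: [479.4, 105.4, 115.2]
ee_rot: [179.8, -0.1, -5.4]
force: [-1.0, 0.1, -2.0]
gripper_width: 23.9
```

Request:
arm_command:
  targets:
    - [1,0,0,0.003,0]
    - [1,0,0,0.006,0]
    - [1,0,0,0.006,0]

```text
time_s: 8.28
ee_pos: [479.4, 105.3, 111.9]
ee_rot: [179.7, -0.1, -5.4]
force: [-1.5, 0.8, -2.4]
gripper_width: 23.6
```

Request:
arm_command:
  targets:
    - [1,0,-0.0005,0.002,0]
    - [1,0,-0.0005,0.004,0]
    - [1,0,-0.0005,0.004,0]

```text
time_s: 8.53
ee_pos: [479.4, 105.6, 109.7]
ee_rot: [179.7, -0.1, -5.4]
force: [-0.7, 0.7, -2.2]
gripper_width: 23.7
```

Request:
arm_command:
  targets:
    - [1,0,0,0.002,0]
    - [1,0,0,0.004,0]
    - [1,0,0,0.004,0]

```text
time_s: 8.78
ee_pos: [479.4, 105.6, 107.5]
ee_rot: [179.7, -0.1, -5.4]
force: [-1.4, -0.7, -2.4]
gripper_width: 24.5
```

Run:
```python
from h import *
im=env.grab_frame("scene");c=im[180:240,330:410,::-1]
cv2.imwrite("pics/g6.png",cv2.resize(c,(800,600),interpolation=cv2.INTER_CUBIC))
s=env.state();print(s["ee_pos"],s["ee_rot"],s["force"],s["gripper_width"])
```

```text
[479.41016096 105.59998807 107.47738341] [ 1.79747300e+02 -1.36471229e-01 -5.40205108e+00] [-1.41678071 -0.41184622 -2.33740621] 24.09940545453218
```

View pics/g6.png

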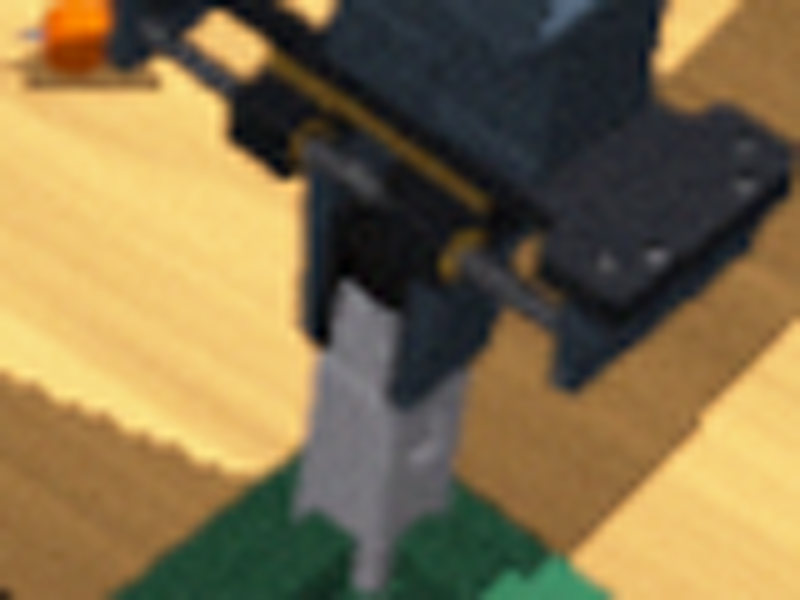

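The fingertips at zoom (400,405) are a few mm above the rim, and there's still no upward force. I'll creep down until they touch.

Request:
arm_command:
  targets:
    - [1,0,0,0.002,0]
    - [1,0,0,0.003,0]
    - [1,0,0,0.003,0]

```text
time_s: 9.08
ee_pos: [479.4, 105.6, 105.8]
ee_rot: [179.7, -0.1, -5.4]
force: [-1.5, -0.8, -1.0]
gripper_width: 24.0
```

Request:
arm_command:
  targets:
    - [1,0,0,0.002,0]
    - [1,0,0,0.003,0]
    - [1,0,0,0.003,0]

```text
time_s: 9.33
ee_pos: [479.4, 105.6, 104.2]
ee_rot: [179.7, -0.1, -5.4]
force: [-1.7, -0.4, -1.6]
gripper_width: 23.9
```

Request:
arm_command:
  targets:
    - [1,0,0,0.001,0]
    - [1,0,0,0.002,0]
    - [1,0,0,0.002,0]

```text
time_s: 9.58
ee_pos: [479.4, 105.6, 103.1]
ee_rot: [179.7, -0.1, -5.4]
force: [-2.0, 0.3, -1.3]
gripper_width: 23.9
```

Request:
arm_command:
  targets:
    - [1,0,0,0.001,0]
    - [1,0,0,0.002,0]
    - [1,0,0,0.002,0]

```text
time_s: 9.83
ee_pos: [479.4, 105.6, 103.0]
ee_rot: [179.8, -0.2, -5.4]
force: [-3.3, 0.2, 6.4]
gripper_width: 23.9
```

Request:
arm_command:
  targets:
    - [1,0,0,0.001,0]
    - [1,0,0,0.002,0]
    - [1,0,0,0.002,0]

```text
time_s: 10.08
ee_pos: [479.4, 105.6, 103.0]
ee_rot: [179.8, -0.2, -5.4]
force: [-5.0, -1.6, 8.1]
gripper_width: 23.7
```

Request:
arm_command:
  targets:
    - [1,0,0,0.001,0]
    - [1,0,0,0.002,0]
    - [1,0,0,0.002,0]

```text
time_s: 10.33
ee_pos: [479.4, 105.6, 103.0]
ee_rot: [179.8, -0.2, -5.4]
force: [-4.2, -0.1, 9.1]
gripper_width: 24.0
```

Contact came at TCP z = 103.0, which matches the rim estimate, so the buttons are about 9 mm in. I'll ease off and open.

Request:
arm_command:
  targets:
    - [1,0,0,-0.001,0]
    - [1,0,0,-0.001,0]
    - [0.8,0,0,-0.001,0]
    - [0.5,0,0,-0.001,0]
    - [0.3,0,0,-0.001,0]
    - [0.3,0,0,-0.001,0]
    - [0.3,0,0,-0.001,0]
    - [0.3,0,0,-0.001,0]

```text
time_s: 11.0
ee_pos: [479.9, 105.5, 103.6]
ee_rot: [179.8, -0.2, -5.4]
force: [0.3, -0.1, -0.7]
gripper_width: 54.5
```

Run:
```python
from h import *
im=env.grab_frame("scene");c=im[180:240,330:410,::-1]
cv2.imwrite("pics/g7.png",cv2.resize(c,(800,600),interpolation=cv2.INTER_CUBIC))
s=env.state();print(s["ee_pos"],s["ee_rot"],s["force"],s["gripper_width"])
```

```text
[479.77243042 105.53314783 103.54839744] [179.77149302  -0.22710872  -5.4044231 ] [-1.13797014 -0.15607305 -0.36232179] 58.17955777931885
```

View pics/g7.png

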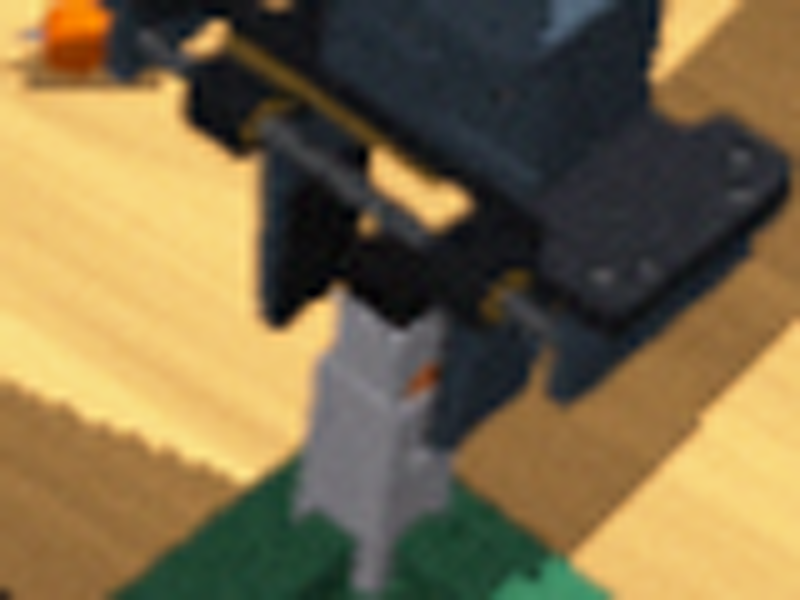

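The foot stays put, with a sliver of orange button above the rim at zoom (425,378) and the rest tucked inside. Next I'll rise, shut the fingers and press on the cap.

Request:
arm_command:
  targets:
    - [0.3,0,0,-0.03,0]
    - [0.3,0,0,-0.08,0]
    - [0.3,0,0,-0.12,0]
    - [0.6,0,0,-0.12,0]
    - [1,0,0,-0.12,0]
    - [1,0,0,-0.12,0]
    - [1,0,0,-0.12,0]
    - [1,0,0,-0.12,0]

```text
time_s: 11.72
ee_pos: [478.9, 105.6, 162.5]
ee_rot: [179.7, -0.1, -5.4]
force: [0.3, -0.2, 0.1]
gripper_width: 33.6
```

Request:
arm_command:
  targets:
    - [1,0,0,0,0]
    - [1,0,0,0,0]
    - [1,0,0,0,0]
    - [1,0,0,0,0]
    - [1,0,0,0,0]
    - [1,0,0,0,0]
    - [1,0,0,0,0]

```text
time_s: 12.3
ee_pos: [478.9, 105.7, 162.5]
ee_rot: [179.7, -0.1, -5.4]
force: [-0.3, -1.3, -0.5]
gripper_width: -0.2
```

Run:
```python
from h import *
im=env.grab_frame("scene");np.save("scene3.npy",im);c=im[170:230,330:410,::-1]
cv2.imwrite("pics/g8.png",cv2.resize(c,(800,600),interpolation=cv2.INTER_CUBIC))
s=env.state();print(s["ee_pos"],s["ee_rot"],s["force"],s["gripper_width"],goto((479.6,105.6,152),-5.4))
```

```text
[478.8709559  105.64483619 162.49668195] [ 1.79734103e+02 -1.05690900e-01 -5.40498215e+00] [ 0.58359711  0.87121069 -0.160088  ] 0.4111530369876919 [np.float64(0.0014), np.float64(-0.0001), np.float64(0.021), np.float64(-0.0001)]
```

View pics/g8.png

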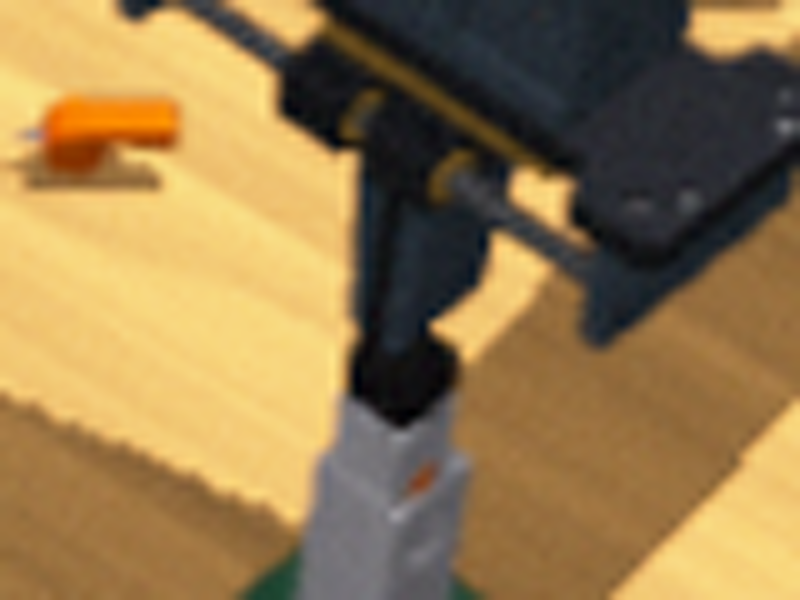

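The shut fingers are right above the cap at zoom (400,370). Press down in small steps.

Request:
arm_command:
  targets:
    - [1,0.0014,0,0.008,0]
    - [1,0.0014,0,0.016,0]
    - [1,0.0014,0,0.021,0]
    - [1,0.0014,0,0.021,0]

```text
time_s: 12.68
ee_pos: [479.0, 105.4, 151.1]
ee_rot: [179.7, -0.0, -5.4]
force: [0.0, -0.3, 0.4]
gripper_width: 0.5
```

Request:
arm_command:
  targets:
    - [1,0,0,0.003,0]
    - [1,0,0,0.006,0]
    - [1,0,0,0.006,0]

```text
time_s: 12.93
ee_pos: [479.2, 105.6, 148.4]
ee_rot: [179.7, -0.0, -5.4]
force: [0.2, -0.3, 2.3]
gripper_width: 0.6
```

Request:
arm_command:
  targets:
    - [1,0,0,0.003,0]
    - [1,0,0,0.006,0]
    - [1,0,0,0.006,0]

```text
time_s: 13.18
ee_pos: [479.4, 105.7, 146.0]
ee_rot: [179.8, -0.1, -5.4]
force: [-0.4, 0.7, 5.0]
gripper_width: 0.3
```

Sliding at about 5 N. Continue.

Request:
arm_command:
  targets:
    - [1,0,0,0.003,0]
    - [1,0,0,0.006,0]
    - [1,0,0,0.008,0]

```text
time_s: 13.43
ee_pos: [479.5, 105.9, 142.6]
ee_rot: [179.8, -0.1, -5.4]
force: [-1.0, -0.2, 6.2]
gripper_width: 0.4
```

Request:
arm_command:
  targets:
    - [1,0,0,0.003,0]
    - [1,0,0,0.006,0]
    - [1,0,0,0.008,0]

```text
time_s: 13.68
ee_pos: [479.5, 106.0, 139.3]
ee_rot: [179.8, -0.1, -5.4]
force: [-2.4, 1.0, 7.4]
gripper_width: 0.4
```

Request:
arm_command:
  targets:
    - [1,0,0,0.003,0]
    - [1,0,0,0.006,0]
    - [1,0,0,0.008,0]

```text
time_s: 13.93
ee_pos: [479.4, 106.1, 135.9]
ee_rot: [179.8, -0.1, -5.4]
force: [-2.0, 0.5, 6.8]
gripper_width: 0.7
```

Request:
arm_command:
  targets:
    - [1,0,0,0.003,0]
    - [1,0,0,0.006,0]
    - [1,0,0,0.006,0]

```text
time_s: 14.18
ee_pos: [479.2, 106.1, 133.2]
ee_rot: [179.8, -0.1, -5.4]
force: [-0.5, 0.9, 4.8]
gripper_width: 0.3
```

Request:
arm_command:
  targets:
    - [1,0,0,0.002,0]
    - [1,0,0,0.004,0]
    - [1,0,0,0.004,0]

```text
time_s: 14.43
ee_pos: [479.2, 106.1, 131.1]
ee_rot: [179.8, -0.2, -5.4]
force: [-0.1, -0.1, 0.4]
gripper_width: 0.8
```

Run:
```python
from h import *
im=env.grab_frame("scene");c=im[180:240,330:410,::-1]
cv2.imwrite("pics/g9.png",cv2.resize(c,(800,600),interpolation=cv2.INTER_CUBIC))
s=env.state();print(s["ee_pos"],s["ee_rot"],s["force"])
```

```text
[479.13556847 106.04786743 130.95409579] [ 1.79820392e+02 -1.37996519e-01 -5.41885866e+00] [-0.68501761  0.38039344  0.14697784]
```

View pics/g9.png

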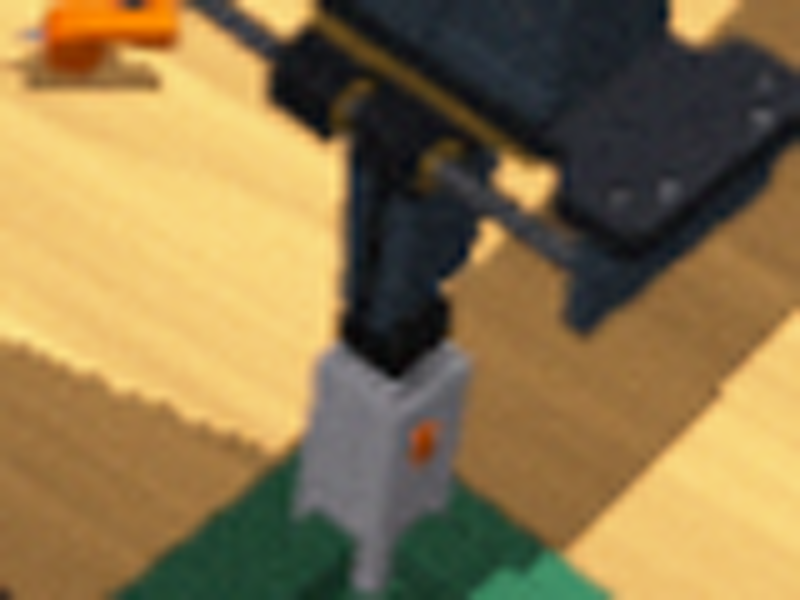

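The force fell to about 0, and the +y button shows orange in its hole at zoom (425,440). To check that both are seated, I'll press a little more.

Request:
arm_command:
  targets:
    - [1,0,0,0.002,0]
    - [1,0,0,0.003,0]
    - [1,0,0,0.003,0]

```text
time_s: 14.73
ee_pos: [479.0, 106.0, 129.1]
ee_rot: [179.8, -0.1, -5.4]
force: [0.6, -1.3, -0.3]
gripper_width: 0.4
```

Request:
arm_command:
  targets:
    - [1,0,0,0.002,0]
    - [1,0,0,0.003,0]
    - [1,0,0,0.003,0]

```text
time_s: 14.98
ee_pos: [479.5, 106.1, 128.4]
ee_rot: [179.8, -0.2, -5.4]
force: [-0.8, -0.1, 5.4]
gripper_width: 0.5
```

Request:
arm_command:
  targets:
    - [1,0,0,0.002,0]
    - [1,0,0,0.003,0]
    - [1,0,0,0.003,0]

```text
time_s: 15.23
ee_pos: [479.7, 106.1, 128.3]
ee_rot: [179.8, -0.2, -5.4]
force: [-3.2, -0.8, 9.7]
gripper_width: 0.6
```

It's a firm stop at the predicted 128.4 mm. Retract, move aside and look at both faces.

Request:
arm_command:
  targets:
    - [1,0,0,-0.02,0]
    - [1,0,0,-0.08,0]
    - [1,0,0,-0.16,0]
    - [1,0,0,-0.24,0]
    - [1,0,0.06,-0.25,0]
    - [1,-0.03,0.14,-0.25,0]
    - [1,-0.06,0.22,-0.25,0]
    - [1,-0.1,0.3,-0.25,0]

```text
time_s: 15.9
ee_pos: [417.6, -35.1, 253.5]
ee_rot: [179.8, -0.3, -5.3]
force: [0.0, -0.4, -0.8]
gripper_width: 0.2
```

Request:
arm_command:
  targets:
    - [1,0,0.08,0,0]
    - [1,0,0.16,0,0]
    - [1,0,0.24,0,0]
    - [1,0,0.32,0,0]
    - [1,0,0.4,0,0]
    - [1,0,0.45,0,0]
    - [1,0,0.45,0,0]
    - [1,0,0.45,0,0]

```text
time_s: 16.57
ee_pos: [396.3, -260.0, 253.8]
ee_rot: [179.9, -0.2, -5.5]
force: [0.0, 0.1, 0.2]
gripper_width: 0.3
```

Run:
```python
from h import *
for n in("scene","top"):
    im=env.grab_frame(n);np.save(n+"4.npy",im)
s=np.load("scene4.npy");t=np.load("top4.npy")
c=s[200:250,340:400,::-1];d=t[135:225,215:305,::-1]
cv2.imwrite("pics/f1.png",np.hstack([cv2.resize(c,(400,400),interpolation=cv2.INTER_CUBIC),cv2.resize(d,(400,400),interpolation=cv2.INTER_CUBIC)]))
cv2.imwrite("pics/f2.png",s[:,:,::-1])
st=env.state();print(st["time_s"],st["ee_pos"],st["force"])
for k,u in(("A",(280,151)),("B",(228,196)),("C",(232,149)),("new",(278,199))):print(k,blob(t,(0,0,0),(180,255,45),u))
a,_=blob(s,(0,0,0),(180,255,45),(369,210));b,_=blob(t,(0,0,0),(180,255,45),(278,199))
print(a,b,onz("scene",a,118.5),onz("top",b,118.5),tri(a,b))
```

```text
16.6667 [ 396.53480834 -258.30511015  254.04527482] [ 0.08087779  0.36131601 -0.6178145 ]
A (array([280.63634146, 151.68642276]), np.float64(28.47222222222222))
B (array([227.90853284, 196.50322284]), np.float64(30.166666666666668))
C (array([232.83325538, 148.88829124]), np.float64(29.694444444444443))
new (array([277.05298651, 199.26782274]), np.float64(28.833333333333332))
[368.98659111 211.85200669] [277.05298651 199.26782274] [479.86998743 104.67601136 118.5       ] [480.14750225 103.95525998 118.5       ] (array([479.96939594, 104.29642154, 118.3588739 ]), np.float64(0.7590808775880977))
```

View pics/f1.png

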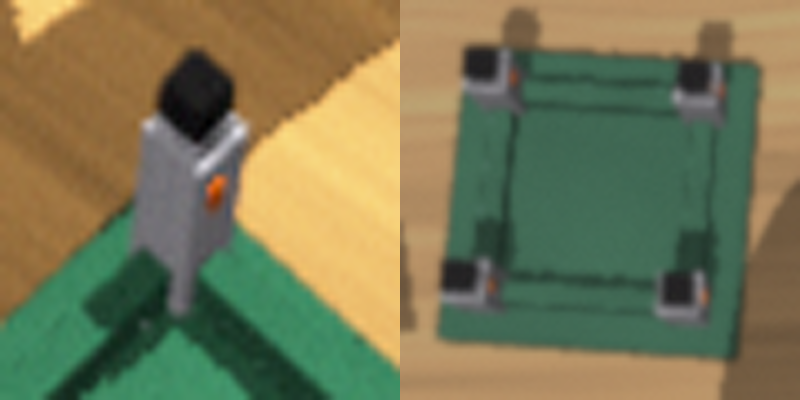

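View pics/f2.png

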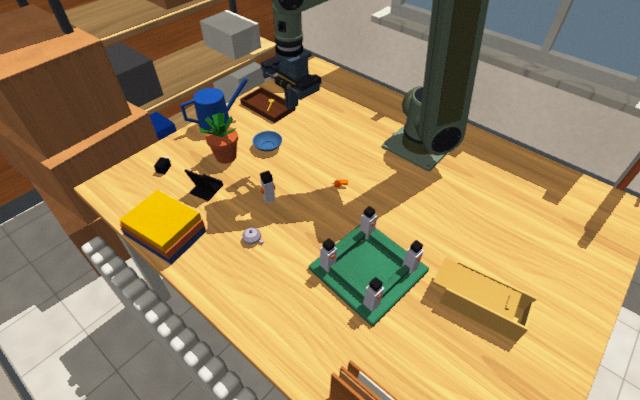

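The scene zoom (215,190) shows the +y button out in its hole. The top zoom (703,297) shows the -y button out, looking the same as on the other legs. The bystanders look unmoved and the arm is clear. Handing in.

```bash
python3 -c "
from workcell import env
print(env.job_done())"
```

```text
the job is handed in; nothing more can be done
None
```

The loose foot is locked in the empty leg tube and stands free. I handed the job in at about 16.7 s of the 58 s allowed; the hand-in gives no verdict.

**What I did:**
- I gripped the smaller foot with the fingertips on the upper half of its two buttons. The jaws closed to 24 mm, so the buttons were flush.
- I lowered it into the tube until the fingertips touched the rim at 103 mm, the same height I had estimated from the pictures.
- I then let go, shut the fingers and pressed on the cap. The foot slid at 5–7 N, the resistance dropped to about 0 as the buttons popped, and it came to a firm stop with its top about 128.4 mm above the shelf. The highest wrist force I read was about 10 N.

**Last checks:**
- **Buttons:** both show orange through their holes, the +y one in the scene view and the -y one in the top view.
- **Depth:** by the measured stop height, the foot's centre is about 85 mm above the shelf, inside the 66 to 97 mm asked for.
- **Position:** the cap's centre measures about 1.5 mm off the tube axis in y, more than the 1.2 mm side play but inside the 4 mm limit. It may be slight lean or camera error. I did not measure the lean; the play limits it to about 0.04 rad.
- **Surroundings:** the other things look unmoved by eye in the last pictures, and the arm is clear of everything.

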